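# Clip the hand-gel bottle onto the trolley eye

## Robot

A 6-joint arm with a two-finger parallel gripper is mounted at the origin on the work surface. World frame = base frame: x ahead of the robot, y to its left, z up, the work surface at z = 0. Lengths are in m, angles in degrees, forces in N, time in s.
With the tool pointing down it reaches from about 0.35 to 0.875 m from the base axis. Payload 4.2 kg.
Tool frame: the origin (TCP) lies midway between the tips of the shut fingers; the grasp point (between the pads) lies 19 mm behind it; z points along the fingers, x is the direction in which the jaws open and shut, and the axes are right-handed (so a half turn about z gives the same grasp; the last joint's range is limited). The gripper opens to 87 mm and grips with 3 to 60 N. Pads are 19 mm wide; open, the fingers measure 117 mm over their backs; the gripper's body (75 mm by 190 mm) begins 51 mm behind the grasp point.
Start: joints at [91.02, 22.042, 0.453, 0, -68.411, -14.817], TCP at [0.149, 0.607, 0.223] pointing down, gripper open.
Joint ranges: [-179.83, 179.83], [-69.29, 118.12], [-61.27, 80.66], [-181.25, 117.63], [-171.15, -9.14], [-177.46, 177.46]. Speed limits (degrees/s): [159.86, 159.86, 180, 180, 180, 180].

## Interface

Orientations are given as a 3x3 rotation matrix whose columns are the frame's x, y, z axes.
In Python, from station import sense, capture, finish_job, find_in gives the robot as it stands.
- The arm moves only by the shell command python3 -m creep 'ROWS'. ROWS is JSON, a list of rows, each a list of 7 numbers: the shift along the tool's x, y, z in mm, then the turn, a rotation vector about the tool's x, y, z in degrees, then the opening, from 0 (shut) to 1 (fully open). A call has exactly 10 rows; each row shifts and turns the commanded pose from where the row before left it, along the tool's axes as they then stand; what a row does not reach is not made up. A row lasts 1/8 s, in which the tool goes at most 62.5 mm and 10.7 degrees, less where a joint would pass 70% of its speed; a pose out of reach is approached as far as the arm can. A call with a gripper value outside its range is refused whole. The fingers move at their own pace and stop on an object; the grip force is fixed at half the most. Time passes only in rows, so rows that do not move let the fingers close, or fill a call up. It gives the time, the measured TCP pose, the force and the opening at its end, in the units of the state.
- sense(): the state, without advancing time (a new reading comes with each control period).
- capture(name): name is "scene" or "top"; returns a dict with "color" (384x512x3 uint8, blue, green, red), "vertical_fov" (degrees; the focal length in pixels is half the picture's height over the tangent of half this angle, whatever the lens; pixels are square), "cx", "cy" (the principal point, pixels), "k1" (the pictures are not rectified: a ray, as slopes to the right and down, at radius r is drawn at 1 + k1 r^2 times it, then the intrinsics apply), "R" (3x3) and "t" (3): a world point X has camera coordinates R X + t. Camera axes: x right, y down, z forward; pixel columns grow to the right and rows downward; lengths in m; the calibration is good to about 2 mm. A picture is of the moment at which its call begins. There is no depth.
- finish_job(): hands the job in, once; it reports no verdict.
Trained networks look in the newest picture that a camera, given by its name, has taken for a name from the list of things; names that differ only in an ending like _2 or _b are one class to them, and where a whole thing is asked for, a point or a joint stands for the part that bears it (a point fixed in the world has none). Each returns a list of dicts, best first, with "p" (0 to 1); they miss things now and then, are a little off and sometimes report something else, mostly with a low value. They report only what shows in the picture. A call takes as long as a camera call.
- find_in(camera, name): "xy" ([column, row] in pixels, amid what is visible of it).
The state is a dict: "time_s": time; "joints": joint angles; "joint_velocities": joint speeds; "effort": joint torques, N m; "tcp_pos": TCP position; "ee_rot": TCP orientation; "wrist_force": force on the tool from outside, world axes, zero at the start; "moment": the same for the moment, N m; "gripper_width": opening from 0.0 (shut) to 1.0 (fully open).
Only numpy, scipy, OpenCV 4.12 (cv2) and the standard library are available. Lean on these libraries where they do the work, as an engineer would, in place of code of your own. Each camera call takes 0.05 s, during which the arm holds its last target. There are 200 camera calls.

## Task

Clip the hand-gel bottle that has a snap hook onto the fixed steel eye by pushing the hook's sprung gate against the eye's front bar until the bar is right inside the hook and the gate has snapped shut behind it. Then tug the bottle gently upward so that the closed gate catches on the bar, to check that it holds, and leave the bottle hanging still from the eye. Never strain the eye, and leave the other things where they are.

Things in the scene. Friction and masses are not known exactly. Their poses are not given: they have to be found in the camera images.
- grip (a point): Centre of the upright grey finger grip (24 mm along x, 14 mm along y, 40 mm high) on top of the loose gel bottle's snap hook; pinch it across its 14 mm from above. z is up along the bottle, x points from the hook's shank to its nose. The hook's mouth faces down, towards the bottle
- seat (a point): Point in the hook where the middle of a 6 mm bar lies when fully home under the top bend: 29 mm below the grip centre, same axes. The gate closes the mouth 24 mm below this point
- gate (a joint): Angle of the hook's sprung gate, a 4.4 mm rod 18 mm long hinged on the shank 10 mm to the shank side of the seat point and 24 mm below it. 0 is shut (level, reaching the nose); it swings inward (up) only, to 1.5 rad. The spring takes about 5 N at mid-length to start. Pushed 18 to 24 mm in, the bar clears its end and it snaps shut beneath, 3 to 8 mm before the bar is home
- eye (a point): Nominal middle of the front bar of the rigid eye, 185 mm up: a level D loop of 6 mm rod; bar 50 mm along y, side rods back along +x to a clamp 65 mm behind. The loop is hand-set in its tight clamp: the real bar is up to 10 mm higher or lower and 10 mm nearer or farther (x) than this point, not measured. x points from bar to post, z up. Hook it from the front (-x): nose over the loop. 20 N at most
- clip: Gel bottle with snap hook, 100 to 220 g; origin under its 50 mm round base, axes as the grip. Grip centre at z = 174 mm; solid bottle top (30 mm across) at 88. Hook of 6 mm wire: shank at x = -12 mm, top bend at 154, nose at x = +12 mm with its tip at 119. A bar can pass along x through the 31 mm gap between bottle top and nose, then up into the 18 mm wide mouth between shank and nose
- eyestand: The fixed stand carrying the eye: 90 mm square foot (12 mm high) and a post 80 mm behind the eye point, its top at 203 mm, nothing higher; origin on the table straight below the eye point
- spare: Bystander: a like gel bottle, 104 mm high and 50 mm across, with a small pump nozzle and no hook; origin at the centre of its underside
- sharps: Bystander: sharps tub with a lid, 106 mm across, 119 mm high; origin at the centre of its underside
- gloves: Bystander: glove box 120 x 220 x 80 mm; origin at the centre of its underside
- dish: Bystander: small steel bowl 100 mm across, 30 mm high; origin at the centre of its underside

How it is judged:
By the outcome, as a careful person would: the job done as asked, in the order asked, and still so for the second after the job is handed in, with the robot touching nothing.
It also fails if it takes over 72 s, if anything falls off the work surface, if the arm or the gripper's body presses on something with over 40 N, if the wrist force passes 120 N, or if a joint passes its speed limit or range.

## Working session

There is one attempt and no reset: what is moved stays moved. The work goes in short steps, Python scripts to look and compute and a shell command to move; the robot and the scene stay as the last step left them, time stands still between calls to the robot, and variables do not carry over. Pictures are saved under pics/ and viewed, about 8 in all and at most 12, crops included, and the job is handed in when it is done.

```bash
ls; mkdir -p pics
cat > h.py <<'E'
import numpy as np,cv2
from station import sense,capture,find_in
def ray(c,uv):
    h,w=c["color"].shape[:2]; f=h/2/np.tan(np.radians(c["vertical_fov"])/2)
    d=np.array([(uv[0]-c["cx"])/f,(uv[1]-c["cy"])/f]); s=d.copy()
    for _ in range(30): s=d/(1+c["k1"]*(s@s))
    R=np.array(c["R"]);t=np.array(c["t"]); v=R.T@np.r_[s,1]
    return -R.T@t, v/np.linalg.norm(v)
def proj(c,X):
    h=c["color"].shape[0]; f=h/2/np.tan(np.radians(c["vertical_fov"])/2)
    p=np.array(c["R"])@np.array(X)+np.array(c["t"]); s=p[:2]/p[2]; s=s*(1+c["k1"]*(s@s))
    return np.array([c["cx"],c["cy"]])+f*s
def tri(*obs):
    A=np.zeros((3,3));b=np.zeros(3);L=[]
    for c,uv in obs:
        o,v=ray(c,uv);P=np.eye(3)-np.outer(v,v);A+=P;b+=P@o;L.append((o,v))
    X=np.linalg.solve(A,b)
    return X,[np.linalg.norm(np.cross(X-o,v))*1000 for o,v in L]
def plane(c,uv,z):
    o,v=ray(c,uv);return o+v*(z-o[2])/v[2]
E
python3 - <<'E'
from h import *
np.set_printoptions(precision=4,suppress=True)
s=sense();print(s)
C={n:capture(n) for n in("scene","top")}
for n,c in C.items():
    cv2.imwrite(f"pics/{n}0.png",c["color"]);print(n,"cam",-np.array(c["R"]).T@c["t"],c["R"],c["vertical_fov"],c["k1"])
D={}
for k in"grip seat gate eye clip eyestand spare sharps gloves dish".split():
    for n in C:
        D[k,n]=find_in(n,k);print(k,n,[(np.round(d["xy"],1),round(d["p"],2)) for d in D[k,n][:3]])
    if D[k,"scene"] and D[k,"top"]: print("  tri",tri(*[(C[n],D[k,n][0]["xy"]) for n in C]))
E
```

```text
pics
{'time_s': 0.0, 'joints': array([ 91.0218,  22.0907,   0.3793,  -0.0286, -68.4111, -14.8178]), 'joint_velocities': array([ 0.0353,  0.1198, -0.019 ,  0.0326, -0.0222, -0.071 ]), 'effort': array([  0.0007, -39.0665,  18.7408,   4.2201,   0.0111,  -0.0002]), 'tcp_pos': array([0.1489, 0.6064, 0.2215]), 'ee_rot': array([[-0.2386, -0.9711, -0.0004],
       [-0.9711,  0.2386, -0.0021],
       [ 0.0022, -0.0001, -1.    ]]), 'wrist_force': array([ 0.2414,  0.33  , -0.5505]), 'moment': array([0.0118, 0.0189, 0.0498]), 'gripper_width': 0.999609610847522}
scene cam [ 1.0558 -0.7678  0.8989] [[ 0.8346  0.5509  0.005 ]
 [ 0.3528 -0.5275 -0.7728]
 [-0.4231  0.6467 -0.6346]] 45.075162865289414 0.0088617003494005
top cam [0.4312 0.0062 1.1717] [[-0.0209 -0.9998  0.0041]
 [-0.9897  0.0201 -0.1415]
 [ 0.1414 -0.007  -0.9899]] 47.94864982480909 -0.16270371604639028
grip scene [(array([283. , 160.3]), 0.63)]
grip top [(array([144.7, 229.2]), 0.94)]
  tri (array([0.4804, 0.2852, 0.0585]), [np.float64(1.852429830924443), np.float64(1.852429830924178)])
seat scene [(array([278.1, 164.3]), 0.63)]
seat 
[... 849 characters left out ...]
261 ,  0.0544]), [np.float64(0.30024001019695823), np.float64(0.30024001019707747)])
sharps scene [(array([212.6, 319.1]), 0.82), (array([282.8, 159.4]), 0.62)]
sharps top [(array([371.5, 156.7]), 0.97)]
  tri (array([ 0.6587, -0.3144,  0.0643]), [np.float64(1.3499960896925056), np.float64(1.3499960896924852)])
gloves scene [(array([349.3, 184.6]), 0.69)]
gloves top [(array([138.2, 148.8]), 0.73)]
  tri (array([0.6984, 0.3107, 0.0396]), [np.float64(1.3342175748853882), np.float64(1.3342175748851668)])
dish scene [(array([210.8, 214.4]), 0.86)]
dish top [(array([263.7, 245.8]), 0.86)]
  tri (array([ 0.4315, -0.024 ,  0.036 ]), [np.float64(0.32015017288906317), np.float64(0.3201501728889812)])
```

Run:
```python
import cv2,numpy as np
a=cv2.imread("pics/scene0.png");b=cv2.imread("pics/top0.png")
cv2.imwrite("pics/v1.png",cv2.resize(a[90:340,140:420],None,fx=2.4,fy=2.4,interpolation=cv2.INTER_CUBIC))
l=cv2.resize(b[190:270,100:190],(450,400),interpolation=cv2.INTER_CUBIC);r=cv2.resize(b[130:220,210:290],(350,394),interpolation=cv2.INTER_CUBIC)
r=cv2.copyMakeBorder(r,0,6,0,0,0);cv2.imwrite("pics/v2.png",np.hstack([l,r]))
```

```text
(no output)
```

View pics/v1.png

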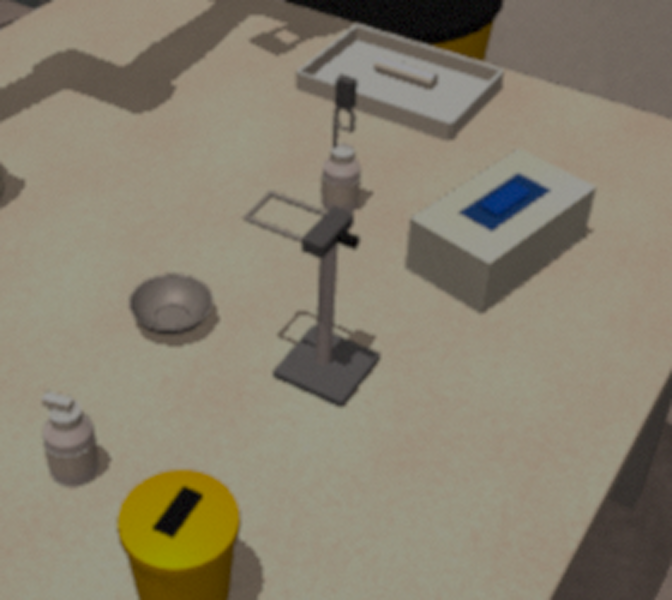

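View pics/v2.png

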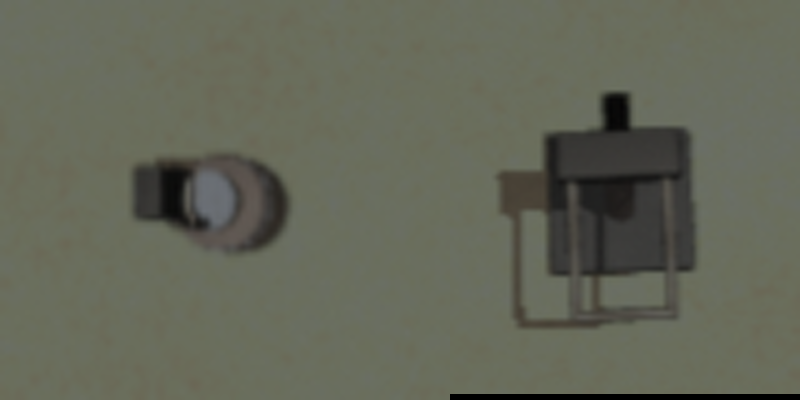

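Run:
```python
import cv2,numpy as np
a=cv2.imread("pics/scene0.png");b=cv2.imread("pics/top0.png")
def z(im,u,v,w,h,s):
    c=im[v:v+h,u:u+w].astype(float);lo,hi=np.percentile(c,1),np.percentile(c,99);c=np.clip((c-lo)/(hi-lo)*255,0,255).astype(np.uint8)
    c=cv2.resize(c,None,fx=s,fy=s,interpolation=cv2.INTER_NEAREST)
    for i in range(0,w,5): cv2.putText(c,str(u+i),(i*s,8),0,.3,(0,0,255));c[8:14,i*s]=(0,0,255)
    for j in range(0,h,5): cv2.putText(c,str(v+j),(0,j*s+8),0,.3,(255,0,0));c[j*s,:6]=(255,0,0)
    return c
A=z(a,268,115,30,30,10);B=z(a,236,164,50,30,10);D=z(b,120,215,40,30,10);E=z(b,230,166,40,40,10)
E=E[100:]
cv2.imwrite("pics/v3.png",np.vstack([np.hstack([A,B]),np.hstack([D,E])]))
```

```text
(no output)
```

View pics/v3.png

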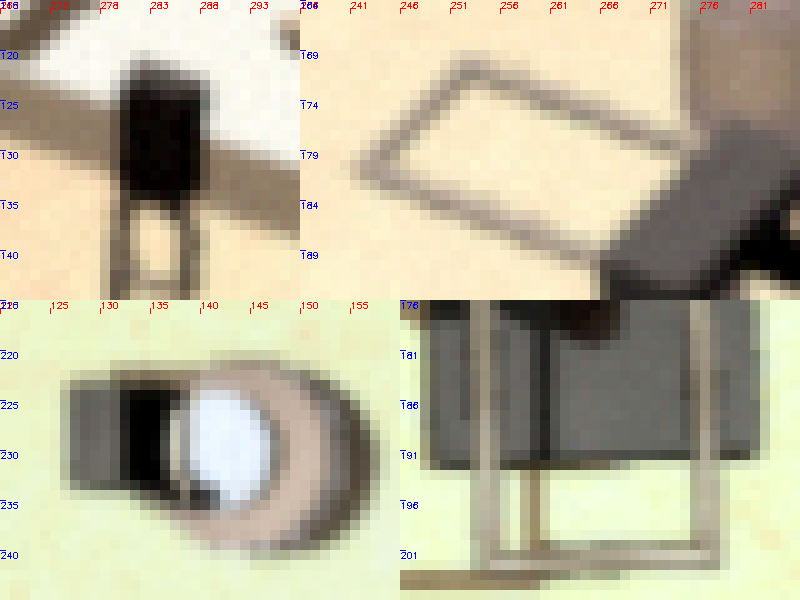

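Run:
```python
from h import *
import pickle
np.set_printoptions(precision=4,suppress=True)
C={n:capture(n) for n in("scene","top")};pickle.dump(C,open("C.pkl","wb"))
s,t=C["scene"],C["top"]
print("bar+y",tri((s,(252.3,170.3)),(t,(238.3,201.2))));print("bar-y",tri((s,(242.7,180.7)),(t,(260.3,201.2))))
for z in(.175,.185,.195): print(z,plane(t,(238.3,201.2),z),plane(t,(260.3,201.2),z),plane(s,(252.3,170.3),z),plane(s,(242.7,180.7),z))
print("post clamp rods",plane(t,(238.3,178),.185),plane(t,(259.6,178),.185))
print("griptop corners z.194",[plane(t,u,.194) for u in((125.8,222.5),(131.5,222.3),(131.5,233.7),(125.8,233.4))])
print("grip",tri((s,(284.2,127.6)),(t,(131,228.2))))
X=plane(t,(128.6,227.9),.194);print(X)
for y in(0,):
  for dx in(-.012,.012):
    for dy in(-.007,.007):
      for z in(.154,.194): print(dx,dy,z,proj(s,[X[0]+dx,X[1]+dy,z]),proj(t,[X[0]+dx,X[1]+dy,z]))
print("base disc top row/col",[proj(t,[X[0]+a,X[1]+b,.05]) for a,b in((0,.025),(0,-.025),(.025,0),(-.025,0))])
```

```text
bar+y (array([0.5324, 0.0348, 0.1943]), [np.float64(1.1362801472165907), np.float64(1.1362801472166635)])
bar-y (array([ 0.5333, -0.014 ,  0.192 ]), [np.float64(0.9810502715142115), np.float64(0.981050271514189)])
0.175 [0.5353 0.036  0.175 ] [ 0.5343 -0.015   0.175 ] [0.5172 0.0559 0.175 ] [0.5215 0.0047 0.175 ]
0.185 [0.5343 0.0357 0.185 ] [ 0.5332 -0.0148  0.185 ] [0.5247 0.0445 0.185 ] [ 0.5289 -0.0059  0.185 ]
0.195 [0.5332 0.0354 0.195 ] [ 0.5322 -0.0146  0.195 ] [0.5321 0.0331 0.195 ] [ 0.5363 -0.0166  0.195 ]
post clamp rods [0.5882 0.0349 0.185 ] [ 0.5872 -0.0144  0.185 ]
griptop corners z.194 [array([0.4889, 0.2947, 0.194 ]), array([0.4892, 0.2812, 0.194 ]), array([0.4632, 0.281 , 0.194 ]), array([0.464 , 0.2944, 0.194 ])]
grip (array([0.4774, 0.2882, 0.1751]), [np.float64(0.9704468643212903), np.float64(0.970446864321323)])
[0.4765 0.2879 0.194 ]
-0.012 -0.007 0.154 [278.6419 133.5027] [136.1407 233.6497]
-0.012 -0.007 0.194 [279.2018 121.9657] [131.5322 233.1227]
-0.012 0.007 0.154 [281.0024 131.473 ] [130.3963 233.7083]
-0.012 0.007 0.194 [281.6021 119.9738] [125.5729 233.1815]
0.012 -0.007 0.154 [285.4996 135.8707] [136.2243 223.5488]
0.012 -0.007 0.194 [286.1916 124.2922] [131.6324 222.6222]
0.012 0.007 0.154 [287.8331 133.811 ] [130.4934 223.6197]
0.012 0.007 0.194 [288.5638 122.2702] [125.6875 222.6949]
base disc top row/col [array([134.7024, 230.3795]), array([153.4272, 230.1573]), array([144.1059, 220.7236]), array([143.9898, 239.8587])]
```

```bash
python3 -m creep '[[0,0,0,0,0,-6.9,1],[0,0,0,0,0,-6.9,1],[39.8,-41,0,0,0,0,1],[39.8,-41,0,0,0,0,1],[39.8,-41,0,0,0,0,1],[39.8,-41,0,0,0,0,1],[39.8,-41,0,0,0,0,1],[39.8,-41,0,0,0,0,1],[39.8,-41,0,0,0,0,1],[39.8,-41,0,0,0,0,1]]'; python3 -c "
from station import sense
print(sense()['ee_rot'])"
```

```text
time_s: 2.45
tcp_pos: [0.4783, 0.2872, 0.2229]
ee_rot: [[0.0, -1.0, 0.001], [-1.0, -0.0, 0.001], [-0.001, -0.001, -1.0]]
wrist_force: [0.9, 1.5, 0.4]
gripper_width: 1.0
[[ 3.28707598e-04 -9.99999758e-01  6.13718983e-04]
 [-9.99999811e-01 -3.28388477e-04  5.20007791e-04]
 [-5.19806126e-04 -6.13889798e-04 -9.99999676e-01]]
```

```bash
python3 -m creep '[[-0.8,1.5,10,0,0,0,1],[0,0,15,0,0,0,1],[0,0,15,0,0,0,1],[0,0,15,0,0,0,1],[0,0,8,0,0,0,1],[0,0,0,0,0,0,1],[0,0,0,0,0,0,0.4],[0,0,0,0,0,0,0],[0,0,0,0,0,0,0],[0,0,0,0,0,0,0]]';python3 -m creep '[[0,0,0,0,0,0,0],[0,0,0,0,0,0,0],[0,0,0,0,0,0,0],[0,0,-5,0,0,0,0],[0,0,-10,0,0,0,0],[0,0,-20,0,0,0,0],[0,0,-30,0,0,0,0],[0,0,-25,0,0,0,0],[0,0,-5,0,0,0,0],[0,0,0,0,0,0,0]]'
python3 - <<'E'
from h import *
C={n:capture(n) for n in("scene","top")}
for n,c in C.items():
    cv2.imwrite(f"pics/{n}1.png",c["color"])
a,b=C["scene"]["color"],C["top"]["color"]
l=cv2.resize(a[60:180,220:340],(480,480),interpolation=cv2.INTER_CUBIC)
r=cv2.resize(b[170:290,100:180],(320,480),interpolation=cv2.INTER_CUBIC)
cv2.imwrite("pics/v4.png",np.hstack([l,r]))
E
```

```text
time_s: 3.7
tcp_pos: [0.4756, 0.2894, 0.1598]
ee_rot: [[-0.0, -1.0, 0.0], [-1.0, 0.0, 0.0], [-0.0, -0.0, -1.0]]
wrist_force: [-0.4, -0.3, 0.7]
gripper_width: 0.629
time_s: 4.95
tcp_pos: [0.4751, 0.2892, 0.2541]
ee_rot: [[-0.0, -1.0, -0.001], [-1.0, 0.0, -0.0], [0.0, 0.001, -1.0]]
wrist_force: [0.1, -0.1, -2.7]
gripper_width: 0.156
```

View pics/v4.png

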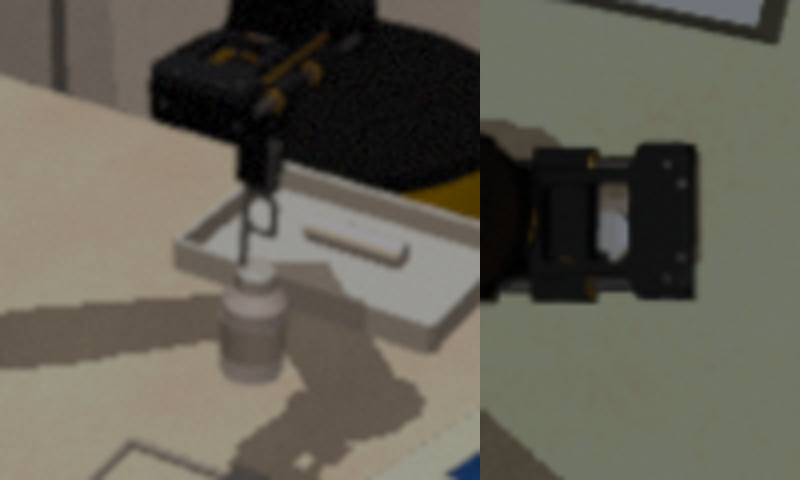

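```bash
python3 -m creep '[[5,0,1,0,0,0,0],[15,0,1,0,0,0,0],[30,0,1,0,0,0,0],[35,0,1,0,0,0,0],[40,0,0.5,0,0,0,0],[40,0,0,0,0,0,0],[40,0,0,0,0,0,0],[35,0,0,0,0,0,0],[25,0,0,0,0,0,0],[14,0,0,0,0,0,0]]'
python3 -m creep '[[0,0,0,0,0,0,0],[0,0,0,0,0,0,0],[0,0,0,0,0,0,0],[0,0,0,0,0,0,0],[0,0,0,0,0,0,0],[0,0,0,0,0,0,0],[0,0,0,0,0,0,0],[0,0,0,0,0,0,0],[0,0,0,0,0,0,0],[0,0,0,0,0,0,0]]'
python3 - <<'E'
from h import *
C={n:capture(n) for n in("scene","top")}
s=sense();T=s["tcp_pos"];print(T,s["wrist_force"],s["gripper_width"])
c=C["scene"];a=c["color"];cv2.imwrite("pics/scene2.png",a)
x0,y0,k=205,125,8
im=cv2.resize(a[y0:y0+75,x0:x0+95],None,fx=k,fy=k,interpolation=cv2.INTER_CUBIC)
B=T+[0.001,0,-.160]
def pl(P,col):
    q=[((proj(c,p)-[x0,y0]+.5)*k).astype(int) for p in P]
    cv2.polylines(im,[np.array(q)],False,col,1)
pl([B+[-.012,0,.09],B+[-.012,0,.154],B+[.012,0,.154],B+[.012,0,.119]],(0,0,255))
pl([B+[.015*np.cos(t),.015*np.sin(t),.088] for t in np.linspace(0,6.3,30)],(0,255,0))
pl([B+[.025*np.cos(t),.025*np.sin(t),0] for t in np.linspace(0,6.3,30)],(0,255,0))
pl([[.588,.0354,.193],[.5333,.0354,.193],[.5323,-.0146,.193],[.587,-.0146,.193]],(255,0,0))
cv2.imwrite("pics/v5.png",im)
E
```

```text
time_s: 6.3
tcp_pos: [0.4749, 0.0086, 0.2499]
ee_rot: [[-0.002, -1.0, -0.0], [-1.0, 0.002, -0.0], [0.0, 0.0, -1.0]]
wrist_force: [1.3, -0.6, -2.5]
gripper_width: 0.157
time_s: 7.55
tcp_pos: [0.4756, 0.0104, 0.25]
ee_rot: [[-0.0, -1.0, 0.0], [-1.0, 0.0, 0.0], [-0.0, -0.0, -1.0]]
wrist_force: [-0.8, 0.1, -1.7]
gripper_width: 0.159
[0.47554938 0.01035201 0.2500595 ] [-0.32649091 -0.53781638 -2.0292442 ] 0.1582355408695741
```

View pics/v5.png

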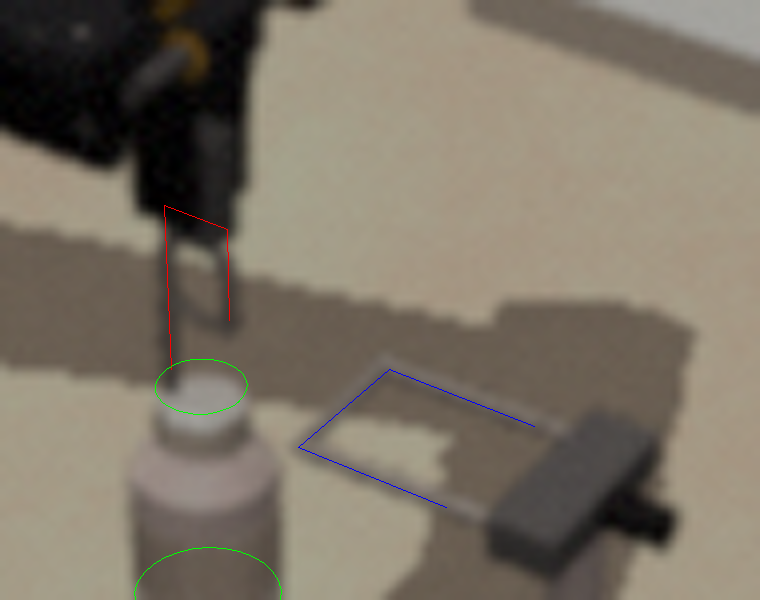

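```bash
python3 -m creep '[[0,0,-3,0,0,0,0],[0,0,-3,0,0,0,0],[0,-4,0,0,0,0,0],[0,-8,0,0,0,0,0],[0,-10,0,0,0,0,0],[0,-8,0,0,0,0,0],[0,-4,0,0,0,0,0],[0,0,0,0,0,0,0],[0,0,0,0,0,0,0],[0,0,0,0,0,0,0]]'
cat > look.py <<'E'
import sys
from h import *
n,off=sys.argv[1],float(sys.argv[2])
C={m:capture(m) for m in("scene","top")}
s=sense();T=s["tcp_pos"];print(s["time_s"],T,s["wrist_force"],s["gripper_width"])
c=C["scene"];a=c["color"];cv2.imwrite(f"pics/scene{n}.png",a);cv2.imwrite(f"pics/top{n}.png",C["top"]["color"])
x0,y0,k=int(sys.argv[3]),int(sys.argv[4]),9
im=cv2.resize(a[y0:y0+65,x0:x0+85],None,fx=k,fy=k,interpolation=cv2.INTER_CUBIC)
im=cv2.convertScaleAbs(im,alpha=1.4)
B=T+[0.002,0,-off]
def pl(P,col):
    q=[((proj(c,p)-[x0,y0]+.5)*k).astype(int) for p in P]
    cv2.polylines(im,[np.array(q)],False,col,1)
pl([B+[-.012,0,.09],B+[-.012,0,.154],B+[.012,0,.154],B+[.012,0,.119]],(0,0,255))
pl([B+[.015*np.cos(t),.015*np.sin(t),.088] for t in np.linspace(0,6.3,30)],(0,255,0))
cv2.imwrite(f"pics/v_{n}.png",im)
E
python3 look.py 3 0.166 215 125
```

```text
time_s: 8.9
tcp_pos: [0.5093, 0.0104, 0.2562]
ee_rot: [[0.0, -1.0, 0.0], [-1.0, -0.0, 0.0], [-0.0, -0.0, -1.0]]
wrist_force: [0.6, -0.9, -1.6]
gripper_width: 0.163
9.0 [0.50940242 0.01038463 0.25621483] [ 0.83983359 -0.42642154 -1.63134457] 0.15571419094752822
```

View pics/v_3.png

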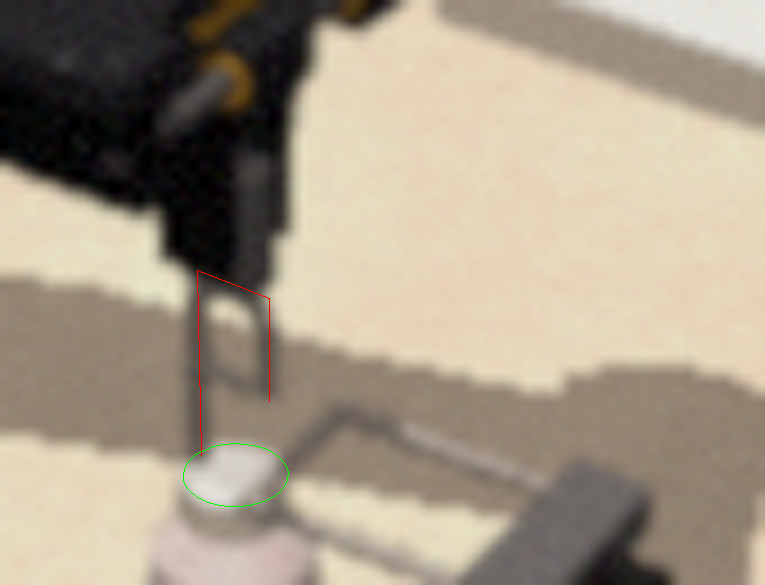

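```bash
python3 -m creep '[[0,-4,0,0,0,0,0],[0,-5,0,0,0,0,0],[0,-5,0,0,0,0,0],[0,-4,0,0,0,0,0],[0,-4,0,0,0,0,0],[0,0,0,0,0,0,0],[0,0,2,0,0,0,0],[0,0,2,0,0,0,0],[0,0,2,0,0,0,0],[0,0,0,0,0,0,0]]'; python3 look.py 4 0.166 220 130
```

```text
time_s: 10.25
tcp_pos: [0.5314, 0.0103, 0.2498]
ee_rot: [[0.0, -1.0, -0.0], [-1.0, -0.0, -0.0], [0.0, 0.0, -1.0]]
wrist_force: [-0.2, -0.5, -2.6]
gripper_width: 0.159
10.35 [0.53156123 0.01037699 0.25009062] [ 0.52125574  0.98371908 -2.63583148] 0.15627447287406337
```

View pics/v_4.png

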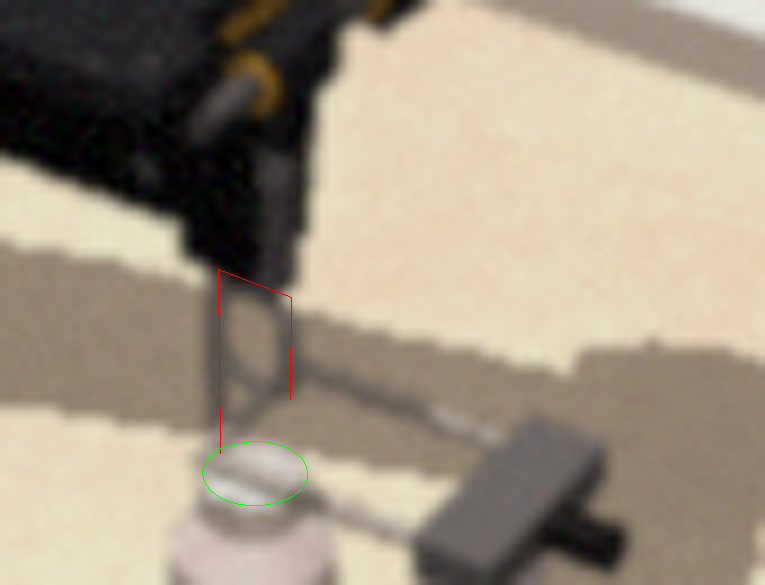

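```bash
python3 -m creep '[[0,0,1,0,0,0,0],[0,0,1,0,0,0,0],[0,0,1,0,0,0,0],[0,0,1,0,0,0,0],[0,0,1,0,0,0,0],[0,0,1,0,0,0,0],[0,0,1,0,0,0,0],[0,0,1,0,0,0,0],[0,0,0,0,0,0,0],[0,0,0,0,0,0,0]]'
```

```text
time_s: 11.6
tcp_pos: [0.5317, 0.0103, 0.2426]
ee_rot: [[0.0, -1.0, 0.001], [-1.0, -0.0, 0.0], [-0.0, -0.001, -1.0]]
wrist_force: [-1.1, 0.4, 1.9]
gripper_width: 0.161
```

```bash
python3 -m creep '[[0,0,1,0,0,0,0],[0,0,1,0,0,0,0],[0,0,1,0,0,0,0],[0,0,1,0,0,0,0],[0,0,1,0,0,0,0],[0,0,0,0,0,0,0],[0,0,0,0,0,0,0],[0,0,0,0,0,0,0],[0,0,0,0,0,0,0],[0,0,0,0,0,0,0]]'
```

```text
time_s: 12.85
tcp_pos: [0.5318, 0.0103, 0.2378]
ee_rot: [[0.0, -1.0, 0.001], [-1.0, -0.0, -0.0], [0.0, -0.001, -1.0]]
wrist_force: [-1.4, 1.0, 6.4]
gripper_width: 0.158
```

```bash
python3 -m creep '[[0,0,1,0,0,0,0],[0,0,1,0,0,0,0],[0,0,1,0,0,0,0],[0,0,1,0,0,0,0],[0,0,1,0,0,0,0],[0,0,1,0,0,0,0],[0,0,1,0,0,0,0],[0,0,1,0,0,0,0],[0,0,0,0,0,0,0],[0,0,0,0,0,0,0]]'
```

```text
time_s: 14.1
tcp_pos: [0.5308, 0.0101, 0.2286]
ee_rot: [[-0.0, -1.0, -0.002], [-1.0, 0.0, -0.001], [0.001, 0.002, -1.0]]
wrist_force: [-3.3, -0.4, 3.9]
gripper_width: 0.16
```

```bash
python3 -m creep '[[0,0,1,0,0,0,0],[0,0,1,0,0,0,0],[0,0,1,0,0,0,0],[0,0,1,0,0,0,0],[0,0,0,0,0,0,0],[0,0,0,0,0,0,0],[0,0,0,0,0,0,0],[0,0,0,0,0,0,0],[0,0,0,0,0,0,0],[0,0,0,0,0,0,0]]'; python3 look.py 5 0.166 220 130
```

```text
time_s: 15.35
tcp_pos: [0.5311, 0.0104, 0.2247]
ee_rot: [[-0.0, -1.0, -0.001], [-1.0, 0.0, 0.0], [-0.0, 0.001, -1.0]]
wrist_force: [-4.9, 1.3, 0.4]
gripper_width: 0.156
15.45 [0.53114635 0.01041259 0.22467264] [-5.4967004   0.62606858  0.23998142] 0.1606416821372813
```

View pics/v_5.png

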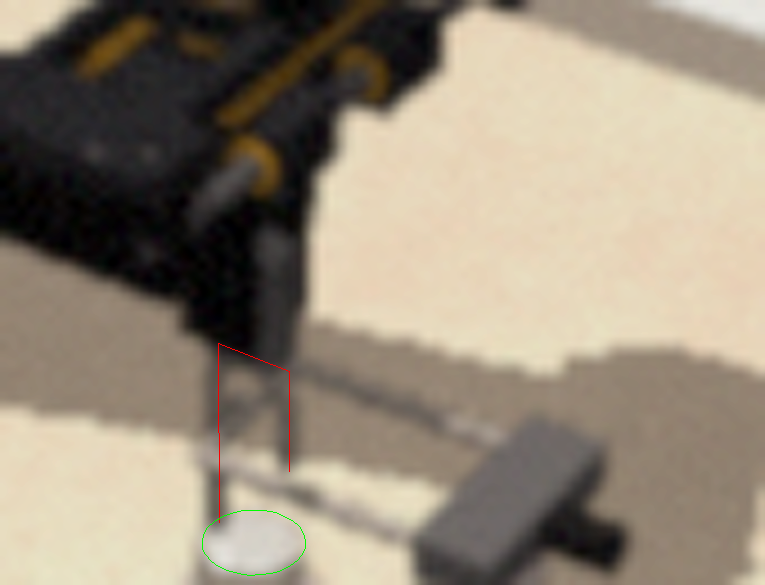

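```bash
python3 -m creep '[[0,0,1,0,0,0,0],[0,0,1,0,0,0,0],[0,0,0,0,0,0,0],[0,0,0,0,0,0,0],[0,0,0,0,0,0,0],[0,0,0,0,0,0,0],[0,0,0,0,0,0,0],[0,0,0,0,0,0,0],[0,0,0,0,0,0,0],[0,0,0,0,0,0,0]]'
```

```text
time_s: 16.7
tcp_pos: [0.5316, 0.0104, 0.2231]
ee_rot: [[0.0, -1.0, 0.0], [-1.0, -0.0, -0.0], [0.0, -0.0, -1.0]]
wrist_force: [-3.4, -0.5, 2.1]
gripper_width: 0.158
```

```bash
python3 -m creep '[[0,0,1,0,0,0,0],[0,0,1,0,0,0,0],[0,0,0,0,0,0,0],[0,0,0,0,0,0,0],[0,0,0,0,0,0,0],[0,0,0,0,0,0,0],[0,0,0,0,0,0,0],[0,0,0,0,0,0,0],[0,0,0,0,0,0,0],[0,0,0,0,0,0,0]]'
```

```text
time_s: 17.95
tcp_pos: [0.5304, 0.0103, 0.2199]
ee_rot: [[-0.0, -1.0, -0.003], [-1.0, 0.0, -0.0], [0.0, 0.003, -1.0]]
wrist_force: [-5.0, 0.6, -3.0]
gripper_width: 0.153
```

```bash
python3 -m creep '[[0,0,1,0,0,0,0],[0,0,1,0,0,0,0],[0,0,0,0,0,0,0],[0,0,0,0,0,0,0],[0,0,0,0,0,0,0],[0,0,0,0,0,0,0],[0,0,0,0,0,0,0],[0,0,0,0,0,0,0],[0,0,0,0,0,0,0],[0,0,0,0,0,0,0]]'
```

```text
time_s: 19.2
tcp_pos: [0.5309, 0.0103, 0.2184]
ee_rot: [[-0.0, -1.0, -0.002], [-1.0, 0.0, -0.0], [0.0, 0.002, -1.0]]
wrist_force: [-4.8, 0.5, -3.6]
gripper_width: 0.157
```

```bash
python3 -m creep '[[0,0,1,0,0,0,0],[0,0,0.5,0,0,0,0],[0,0,0,0,0,0,0],[0,0,0,0,0,0,0],[0,0,0,0,0,0,0],[0,0,0,0,0,0,0],[0,0,0,0,0,0,0],[0,0,0,0,0,0,0],[0,0,0,0,0,0,0],[0,0,0,0,0,0,0]]'; python3 look.py 6 0.166 220 135
```

```text
time_s: 20.45
tcp_pos: [0.5315, 0.0104, 0.2176]
ee_rot: [[0.0, -1.0, -0.0], [-1.0, -0.0, -0.0], [0.0, 0.0, -1.0]]
wrist_force: [-0.1, 0.1, -2.1]
gripper_width: 0.154
20.55 [0.53156004 0.01037186 0.21753205] [ 0.00583602 -0.87804868 -2.14173136] 0.15699619457401673
```

View pics/v_6.png

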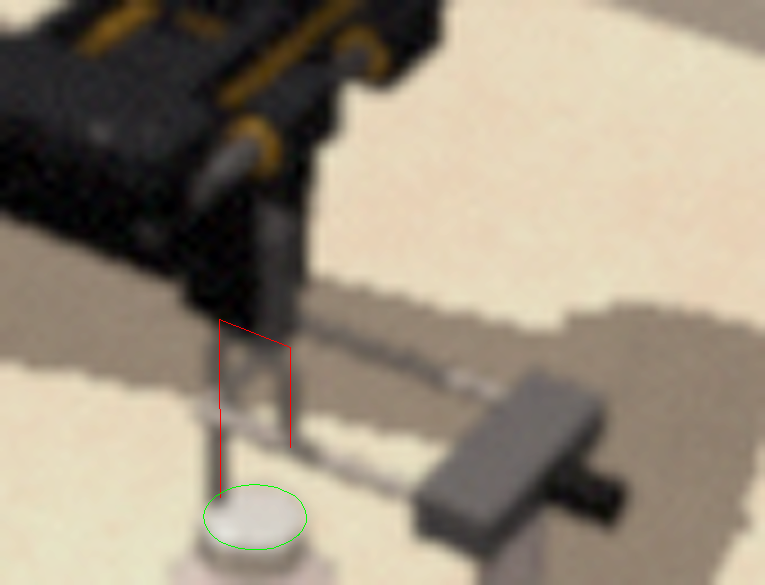

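```bash
python3 -m creep '[[0,0,0.5,0,0,0,0],[0,0,0.5,0,0,0,0],[0,0,0.5,0,0,0,0],[0,0,0.5,0,0,0,0],[0,0,0,0,0,0,0],[0,0,0,0,0,0,0],[0,0,0,0,0,0,0],[0,0,0,0,0,0,0],[0,0,0,0,0,0,0],[0,0,0,0,0,0,0]]'
```

```text
time_s: 21.8
tcp_pos: [0.5316, 0.0104, 0.2156]
ee_rot: [[0.0, -1.0, 0.0], [-1.0, -0.0, 0.0], [-0.0, -0.0, -1.0]]
wrist_force: [0.2, 0.3, -2.0]
gripper_width: 0.158
```

```bash
python3 -m creep '[[0,0,0.5,0,0,0,0],[0,0,0.5,0,0,0,0],[0,0,0,0,0,0,0],[0,0,0,0,0,0,0],[0,0,0,0,0,0,0],[0,0,0,0,0,0,0],[0,0,0,0,0,0,0],[0,0,0,0,0,0,0],[0,0,0,0,0,0,0],[0,0,0,0,0,0,0]]'
```

```text
time_s: 23.05
tcp_pos: [0.5316, 0.0104, 0.2146]
ee_rot: [[0.0, -1.0, 0.0], [-1.0, -0.0, -0.0], [0.0, -0.0, -1.0]]
wrist_force: [0.2, -0.6, -1.6]
gripper_width: 0.159
```

```bash
python3 -m creep '[[0,0,0.5,0,0,0,0],[0,0,0,0,0,0,0],[0,0,0.5,0,0,0,0],[0,0,0,0,0,0,0],[0,0,0,0,0,0,0],[0,0,0,0,0,0,0],[0,0,0,0,0,0,0],[0,0,0,0,0,0,0],[0,0,0,0,0,0,0],[0,0,0,0,0,0,0]]'
```

```text
time_s: 24.3
tcp_pos: [0.5316, 0.0104, 0.2136]
ee_rot: [[0.0, -1.0, 0.0], [-1.0, -0.0, -0.0], [0.0, -0.0, -1.0]]
wrist_force: [-1.5, 0.0, -0.5]
gripper_width: 0.16
```

```bash
python3 -m creep '[[0,0,-2,0,0,0,0],[0,0,-2,0,0,0,0],[0,0,-2,0,0,0,0],[0,0,-2,0,0,0,0],[0,0,-2,0,0,0,0],[0,0,-2,0,0,0,0],[0,0,-2,0,0,0,0],[0,0,-1,0,0,0,0],[0,0,-1,0,0,0,0],[0,0,0,0,0,0,0]]'
```

```text
time_s: 25.55
tcp_pos: [0.5316, 0.0104, 0.2296]
ee_rot: [[0.0, -1.0, 0.0], [-1.0, -0.0, 0.0], [-0.0, -0.0, -1.0]]
wrist_force: [-0.1, 0.5, -1.5]
gripper_width: 0.156
```

```bash
python3 -m creep '[[0,0,-0.5,0,0,0,0],[0,0,-0.5,0,0,0,0],[0,0,-0.5,0,0,0,0],[0,0,-0.5,0,0,0,0],[0,0,0,0,0,0,0],[0,0,0,0,0,0,0],[0,0,0,0,0,0,0],[0,0,0,0,0,0,0],[0,0,0,0,0,0,0],[0,0,0,0,0,0,0]]'
```

```text
time_s: 26.8
tcp_pos: [0.5316, 0.0104, 0.2315]
ee_rot: [[0.0, -1.0, -0.0], [-1.0, -0.0, 0.0], [-0.0, 0.0, -1.0]]
wrist_force: [0.5, -0.9, -2.3]
gripper_width: 0.16
```

```bash
python3 -m creep '[[0,0,-0.5,0,0,0,0],[0,0,0,0,0,0,0],[0,0,-0.5,0,0,0,0],[0,0,0,0,0,0,0],[0,0,0,0,0,0,0],[0,0,0,0,0,0,0],[0,0,0,0,0,0,0],[0,0,0,0,0,0,0],[0,0,0,0,0,0,0],[0,0,0,0,0,0,0]]'
```

```text
time_s: 28.05
tcp_pos: [0.5315, 0.0104, 0.2326]
ee_rot: [[0.0, -1.0, -0.0], [-1.0, -0.0, -0.0], [0.0, 0.0, -1.0]]
wrist_force: [0.5, -0.2, -1.4]
gripper_width: 0.159
```

```bash
python3 -m creep '[[0,0,-0.5,0,0,0,0],[0,0,0,0,0,0,0],[0,0,0,0,0,0,0],[0,0,0,0,0,0,0],[0,0,0,0,0,0,0],[0,0,0,0,0,0,0],[0,0,0,0,0,0,0],[0,0,0,0,0,0,0],[0,0,0,0,0,0,0],[0,0,0,0,0,0,0]]'
```

```text
time_s: 29.3
tcp_pos: [0.5315, 0.0104, 0.233]
ee_rot: [[0.0, -1.0, -0.0], [-1.0, -0.0, 0.0], [-0.0, 0.0, -1.0]]
wrist_force: [0.2, 0.0, -2.2]
gripper_width: 0.157
```

```bash
python3 -m creep '[[0,0,-0.5,0,0,0,0],[0,0,0,0,0,0,0],[0,0,-0.5,0,0,0,0],[0,0,0,0,0,0,0],[0,0,0,0,0,0,0],[0,0,0,0,0,0,0],[0,0,0,0,0,0,0],[0,0,0,0,0,0,0],[0,0,0,0,0,0,0],[0,0,0,0,0,0,0]]'
```

```text
time_s: 30.55
tcp_pos: [0.5313, 0.0104, 0.2337]
ee_rot: [[-0.0, -1.0, -0.001], [-1.0, 0.0, 0.0], [-0.0, 0.001, -1.0]]
wrist_force: [1.0, -0.0, -9.9]
gripper_width: 0.158
```

```bash
python3 look.py 7 0.166 220 130
```

```text
30.65 [0.53136028 0.01039158 0.23373103] [ 0.85491396  0.23098339 -9.76107242] 0.15959305656221387
```

```bash
python3 -m creep '[[0,0,2,0,0,0,0],[0,0,2,0,0,0,0],[0,0,2,0,0,0,0],[0,0,3,0,0,0,0],[0,0,3,0,0,0,0],[0,0,3,0,0,0,0],[0,0,2,0,0,0,0],[0,0,2,0,0,0,0],[0,0,0.5,0,0,0,0],[0,0,0,0,0,0,0]]'; python3 -m creep '[[0,0,0.5,0,0,0,0],[0,0,0,0,0,0,0],[0,0,0,0,0,0,0],[0,0,0.5,0,0,0,0],[0,0,0,0,0,0,0],[0,0,0,0,0,0,0],[0,0,0,0,0,0,0],[0,0,0,0,0,0,0],[0,0,0,0,0,0,0],[0,0,0,0,0,0,0]]'
```

```text
time_s: 31.9
tcp_pos: [0.5316, 0.0104, 0.2146]
ee_rot: [[0.0, -1.0, 0.0], [-1.0, -0.0, -0.0], [0.0, -0.0, -1.0]]
wrist_force: [-0.0, -0.1, -2.7]
gripper_width: 0.159
time_s: 33.15
tcp_pos: [0.5316, 0.0104, 0.2136]
ee_rot: [[0.0, -1.0, 0.0], [-1.0, -0.0, -0.0], [0.0, -0.0, -1.0]]
wrist_force: [-0.3, 0.4, -0.2]
gripper_width: 0.154
```

```bash
python3 -m creep '[[0,0,0,0,0,0,0.18],[0,0,0,0,0,0,0.2],[0,0,0,0,0,0,0.24],[0,0,0,0,0,0,0.3],[0,0,0,0,0,0,0.4],[0,0,0,0,0,0,0.5],[0,0,0,0,0,0,0.5],[0,0,0,0,0,0,0.5],[0,0,0,0,0,0,0.5],[0,0,0,0,0,0,0.5]]'; python3 look.py 8 0.166 220 135
```

```text
time_s: 34.4
tcp_pos: [0.5316, 0.0104, 0.2136]
ee_rot: [[0.0, -1.0, 0.0], [-1.0, -0.0, 0.0], [-0.0, -0.0, -1.0]]
wrist_force: [0.5, -0.2, 0.2]
gripper_width: 0.499
34.5 [0.53154644 0.01038164 0.21353934] [-0.06574718  0.36071748 -0.53244814] 0.49669241142436826
```

View pics/v_8.png

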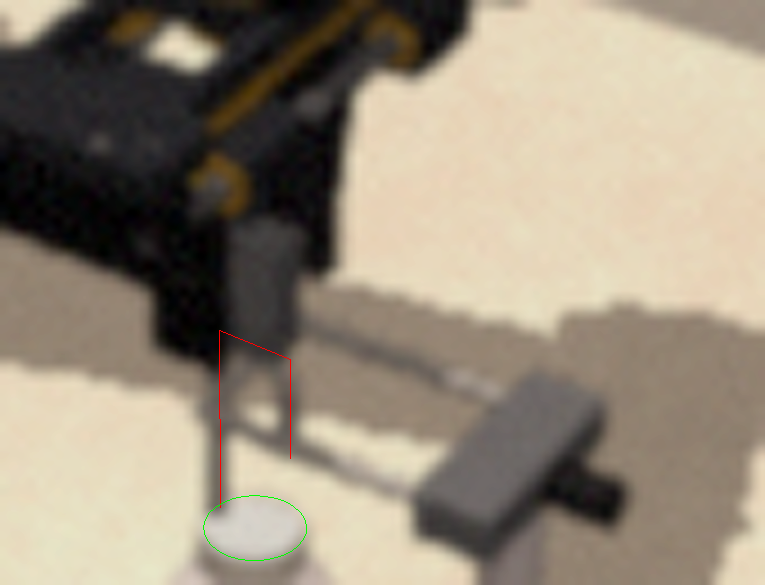

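Hanging at the same place with the fingers clear. I'll retreat straight up.

```bash
python3 -m creep '[[0,0,-5,0,0,0,0.5],[0,0,-8,0,0,0,0.5],[0,0,-12,0,0,0,0.5],[0,0,-15,0,0,0,0.5],[0,0,-20,0,0,0,0.5],[0,0,-20,0,0,0,0.5],[0,0,-20,0,0,0,0.5],[0,0,-10,0,0,0,0.5],[0,0,0,0,0,0,0.5],[0,0,0,0,0,0,0.5]]';python3 -m creep '[[0,30,0,0,0,0,0.5],[0,30,0,0,0,0,0.5],[0,30,0,0,0,0,0.5],[0,0,0,0,0,0,0.5],[0,0,0,0,0,0,0.5],[0,0,0,0,0,0,0.5],[0,0,0,0,0,0,0.5],[0,0,0,0,0,0,0.5],[0,0,0,0,0,0,0.5],[0,0,0,0,0,0,0.5]]'; python3 look.py 9 0.166 220 135; sleep 0; python3 -m creep '[[0,0,0,0,0,0,0.5],[0,0,0,0,0,0,0.5],[0,0,0,0,0,0,0.5],[0,0,0,0,0,0,0.5],[0,0,0,0,0,0,0.5],[0,0,0,0,0,0,0.5],[0,0,0,0,0,0,0.5],[0,0,0,0,0,0,0.5],[0,0,0,0,0,0,0.5],[0,0,0,0,0,0,0.5]]'; python3 look.py 10 0.166 220 120
python3 - <<'E'
import cv2,numpy as np
a,b=[cv2.imread(f"pics/scene{i}.png").astype(int) for i in(9,10)]
d=np.abs(a-b)[140:230,220:300];print(d.mean(),d.max())
im=cv2.imread("pics/scene10.png")[90:210,190:310];cv2.imwrite("pics/v11.png",cv2.convertScaleAbs(cv2.resize(im,None,fx=5,fy=5,interpolation=cv2.INTER_CUBIC),alpha=1.3))
E
```

```text
time_s: 35.75
tcp_pos: [0.5311, 0.0104, 0.3228]
ee_rot: [[-0.0, -1.0, -0.002], [-1.0, 0.0, -0.0], [0.0, 0.002, -1.0]]
wrist_force: [0.1, -0.6, -0.8]
gripper_width: 0.501
time_s: 37.0
tcp_pos: [0.4416, 0.0104, 0.3235]
ee_rot: [[0.0, -1.0, -0.0], [-1.0, -0.0, -0.0], [0.0, 0.0, -1.0]]
wrist_force: [-0.4, -0.5, -0.4]
gripper_width: 0.498
37.1 [0.44155313 0.01036161 0.32357347] [-0.41113103  0.2152365   0.16204783] 0.5019455944067223
time_s: 38.35
tcp_pos: [0.4415, 0.0104, 0.3236]
ee_rot: [[0.0, -1.0, -0.0], [-1.0, -0.0, 0.0], [-0.0, 0.0, -1.0]]
wrist_force: [0.6, 0.0, 0.6]
gripper_width: 0.499
38.45 [0.44156497 0.01036112 0.32355228] [ 0.37919685 -0.20594175  0.35050233] 0.49846739232847004
1.0493055555555555 7
```

View pics/v11.png

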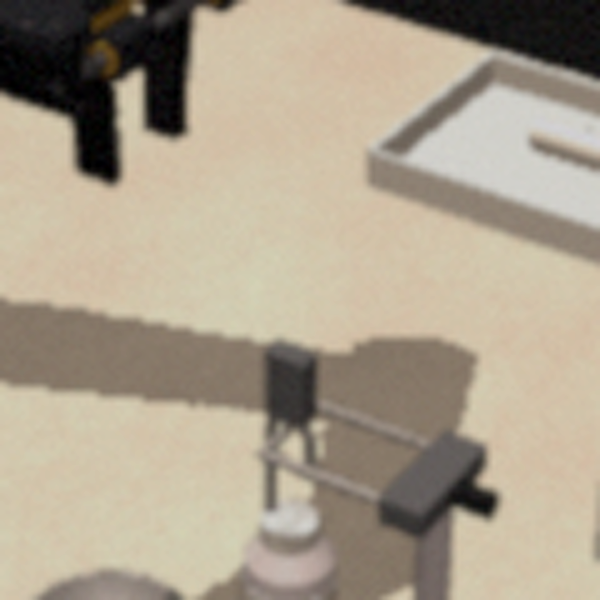

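```bash
python3 -c "
from station import finish_job;print(finish_job())"
```

```text
the job is handed in; nothing more can be done
None
```

The bottle is clipped on the eye and hanging still; I handed the job in at about 38.5 s of the 72 s allowed.

- **Clipping:** I pinched the grip, brought the hook's nose over the bar, which measured about 9 mm above nominal, and pushed the gate down onto it in 1 mm steps. The side force of about 5 N vanished, leaving only the bottle's weight, which showed the gate had snapped shut. I then eased the bar fully home.
- **Tug:** Pulling up, the gate caught about 20 mm above home and held an upward pull of roughly 8 N. I then lowered the bottle until the bar carried its weight, let go and backed off.
- **Last checks:** Two pictures 1.35 s apart differ only by noise. The bottle hangs upright with the fingers well clear. The highest force I read on the eye was about 9 N, against its limit of 20 N, but I read the force only at the end of each move.
- **Disagreements and gaps:**
  - The bottle slipped about 6 mm in the fingers at lift-off, because I lifted before they had fully closed. I measured that in the picture and corrected for it.
  - At this resolution the final picture does not clearly show the gate, so its being shut rests on the force readings and the tug.
  - I did not re-measure the bystanders; my moves passed clear of them.

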